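# Clip the stoneware storage jar shut

## Task

The lid is on the large stoneware storage jar and the wire bail is hooked over its lip, but the steel thumb lever of its clasp still sticks out. With the fingertips, push that lever down and in against the front of the jar until it goes over centre and snaps shut, then take the hand away. Do not lean on the jar with the rest of the hand or arm, do not lift, tip or shove it, and leave the other things where they stand.

Things in the scene. Friction and masses are not known exactly. Their poses are not given: they have to be found in the camera images.
- jar: Large white stoneware clip-top jar, full, about 2 kg, loose: round, 124 mm in diameter, shoulder at 110 mm height, rim at 140, flat lid 116 mm in diameter with its top at 156 mm. Origin: centre of its underside; z up. The clasp is on its front (the jar's own -x side), turned roughly to the robot. It slides if pushed sideways with some 9 N or more.
- clasp_pivot (a point): Pivot of the thumb lever, fixed to the jar: 70 mm in front of the jar's axis (along the jar's -x), 128 mm above its underside. The pin lies level, along the jar's y. A wire bail (38 mm wide, 3 mm wire) runs from the lever's sides, 9 mm from the pivot, up to the lip of the lid; it moves with the lever and needs no handling.
- clasp_tip (a point): Rolled free end of the thumb lever, 50 mm from the pivot; a steel plate 30 mm wide, 2.6 mm thick (5.6 at the end). Undone it slopes up and out from the jar's front, 31 degrees above level (tip 26 mm above the pivot, 42 in front of it). Shut it hangs down the front, 7 degrees off plumb (tip 49 mm below, 6 in front), 8 to 14 mm off the jar's wall.
- clasp (a joint): Lever angle, rad: 0 = undone, held there (31 degrees up; it starts so), 0.55 = level, 1.08 = 30 degrees below level, 1.72 = dead centre, 2.0 = shut, at its stop. Sprung: it resists with up to 0.17 N m between 0.5 and 1.1 (about 4.5 N at 38 mm from the pivot), less towards dead centre. Let go before 1.72 it springs back to 0; past 1.72 it snaps to 2.0 and stays.
- small_jar: The smaller jar of the same set, 94 mm in diameter, 101 mm high, its clasp already shut; loose, to be left alone. Origin: centre of its underside.
- bowl: Clear glass mixing bowl, 200 mm across the rim, 88 mm high; loose, to be left alone. Origin: centre of its underside.
- loaf_tin: Empty aluminium loaf tin, 115 x 225 x 65 mm, long side along its y; loose, to be left alone, behind the jars. Origin: centre of its underside.
- scoop: Yellow plastic scoop with a round trough, 184 mm long, 69 mm wide, 52 mm high, lying on the slate in front of the jars with its handle along its own -x; loose, to be left alone. Origin: under the back of its trough, at slate level.
Things that resemble listed ones, but are neither listed nor needed, are in the scene too. Leave any orange, red or turquoise look-alike of the jar alone.

How it is judged:
At the end, for the whole second after the job is handed in: The thumb lever is snapped shut (joint clasp above 1.93 of 2.0 rad) and still; the large jar stands upright (within 0.05 rad) and at rest within 30 mm of where it began; small jar, bowl, loaf tin and scoop are within 20 mm of where they began (value of joint clasp above 1.93 rad and not (velocity of joint clasp above 0.2 rad/s) and angle between jar's own z axis and vertical below 0.05 rad and distance of jar from where it was at the start of the episode below 0.03 m and linear speed of jar below 0.02 m/s and distance of each of small_jar, bowl, loaf_tin, scoop from where it was at the start of the episode below 0.02 m); the robot touches nothing.
It fails at once if the large jar is lifted or carried (its underside's centre more than 10 mm up) (height (world z) of jar above 0.01 m).
It fails at once if the large jar is tipped by more than 0.15 rad (angle between jar's own z axis and vertical above 0.15 rad).
It fails at once if the large jar is shoved more than 40 mm from its place (distance of jar from where it was at the start of the episode above 0.04 m).
It fails at once if another thing (small jar, bowl, loaf tin or scoop) is moved by more than 20 mm (distance of any of small_jar, bowl, loaf_tin, scoop from where it was at the start of the episode above 0.02 m).
It fails at once if the palm or arm, not the fingers, presses on the large jar with over 8 N (contact force between the arm and jar above 8 N).
It also fails if it takes over 30 s, if anything falls off the work surface, if the arm or the gripper's body presses on something with over 40 N, if the wrist force passes 120 N, or if a joint passes its speed limit or range.

## Robot

A 6-joint arm with a two-finger parallel gripper is mounted at the origin on the work surface. World frame = base frame: x ahead of the robot, y to its left, z up, the work surface at z = 0. Lengths are in m, angles in rad, forces in N, time in s.
With the tool pointing down it reaches from about 0.35 to 0.875 m from the base axis. Payload 15.5 kg.
Tool frame: the origin (TCP) lies between the finger pads; the fingertips stand 25 mm ahead of it and the grasp point (between the pads) lies 6 mm ahead of it; y points along the fingers, x is the direction in which the jaws open and shut, and the axes are right-handed (so a half turn about y gives the same grasp; the last joint's range is limited). The gripper opens to 85 mm and grips with 20 to 120 N. Pads are 22 mm wide; open, the fingers measure 114 mm over their backs; the gripper's body (76 mm by 85 mm) begins 54 mm behind the grasp point. The pads swing forward as they close: fully open they stand 13 mm farther back than shut.
Start: joints at [-1.234, 0.494, 1.345, -0, 1.302, -0.096], TCP at [0.262, -0.568, 0.256] pointing down, gripper open.
Joint ranges: [-2.91, 2.91], [-0.82, 2.16], [0.22, 2.67], [-1.22, 4.37], [0.12, 2.79], [-3.08, 3.08]. Speed limits (rad/s): [1.89, 1.89, 2.57, 3.01, 3.01, 3.01].

## Interface

Orientations are given as a rotation vector (axis times angle).
In Python, from bench import r, eyes gives the robot as it stands. The module is installed in compiled form; this text tells all that it offers.
- The arm moves only by the tool servo_tool, never from a script. Its argument "plan" is a list of rows, each a list of 7 numbers: the closure, from 0 (fully open) to 1 (shut), then the shift along the tool's x, y, z in m, then the turn, a rotation vector about the tool's x, y, z in rad. A call has 1 to 12 rows; each row shifts and turns the commanded pose from where the row before left it, along the tool's axes as they then stand; what a row does not reach is not made up. A row lasts 1/8 s, in which the tool goes at most 62.5 mm and 10.7 degrees, less where a joint would pass 70% of its speed; a pose out of reach is approached as far as the arm can. A call with a gripper value outside its range is refused whole. The fingers move at their own pace and stop on an object; "squeeze" is the grip in N (left out, the last holds). Time passes only in rows, so rows that do not move let the fingers close. It gives the time, the measured TCP pose, the force and the opening at its end, in the units of the state.
- r.read_state(): the state, without advancing time (a new reading comes with each control period).
- eyes.capture(name): name is "scene" or "top" or "wrist"; returns the picture (400x640x3 uint8, blue, green, red); there is no depth.
- eyes.calibration(name): a dict with "fx", "fy", "cx", "cy" (pixels), "world_to_cam" (4x4, takes a point from world to camera coordinates). Camera axes: x right, y down, z forward; pixel columns grow to the right and rows downward; lengths in m; the calibration is good to about 2 mm. A picture is of the moment at which its call begins: read the wrist's pose just before it. calibration takes no time and is no camera call; for the wrist camera it gives the pose at the moment of the call.
- r.hand_in(): hands the job in, once; it reports no verdict.
The state is a dict: "time_s": time; "q": joint angles; "joint_velocities": joint speeds; "effort": joint torques, N m; "eef_pos": TCP position; "orientation": TCP orientation; "ft_force": force on the tool from outside, world axes, zero at the start; "moment": the same for the moment, N m; "width": finger opening in m.
Only numpy, scipy, OpenCV 4.12 (cv2) and the standard library are available. Lean on these libraries where they do the work, as an engineer would, in place of code of your own. Each camera call takes 0.05 s, during which the arm holds its last target.

## Working session

There is one attempt and no reset: what is moved stays moved. The work goes in short steps, Python scripts to look and compute and a tool call to move; the robot and the scene stay as the last step left them, time stands still between calls to the robot, and variables do not carry over. Pictures are saved under pics/ and viewed, and the job is handed in when it is done.

Besides the shell and the picture viewer there is one more tool, called after "Emit:" as name(argument=value, ...) on one line, values as JSON. servo_tool: Moves the arm, as the interface text tells. Its arguments: {"type":"object","properties":{"plan":{"type":"array","items":{"type":"array","items":{"type":"number"}}},"squeeze":{"type":"number"}},"required":["plan"]}

```bash
mkdir -p pics
cat > h.py <<'E'
import numpy as np, cv2
from bench import r, eyes
def ray(c,u,v):
    M=np.array(c["world_to_cam"]);R=M[:3,:3];t=M[:3,3]
    o=-R.T@t; d=R.T@np.array([(u-c["cx"])/c["fx"],(v-c["cy"])/c["fy"],1.0])
    return o,d/np.linalg.norm(d)
def onz(c,u,v,z):
    o,d=ray(c,u,v); return o+d*(z-o[2])/d[2]
def proj(c,p):
    M=np.array(c["world_to_cam"]);q=M[:3,:3]@np.array(p)+M[:3,3]
    return np.array([c["fx"]*q[0]/q[2]+c["cx"],c["fy"]*q[1]/q[2]+c["cy"]])
def tri(rays):
    A=np.zeros((3,3));b=np.zeros(3)
    for o,d in rays:
        P=np.eye(3)-np.outer(d,d);A+=P;b+=P@o
    x=np.linalg.solve(A,b)
    return x,[np.linalg.norm((np.eye(3)-np.outer(d,d))@(x-o)) for o,d in rays]
E
python3 - <<'E'
from h import *
print(r.read_state())
for n in ("scene","top","wrist"):
    cv2.imwrite(f"pics/{n}0.png",eyes.capture(n)); c=eyes.calibration(n); print(n,c["fx"],np.round(ray(c,320,200),3))
E
```

```text
{'time_s': 0.0, 'q': array([-1.23445198e+00,  4.94205964e-01,  1.34615969e+00,  9.39357143e-06,
        1.30253913e+00, -9.54884112e-02]), 'joint_velocities': array([ 4.53035500e-05,  3.02495564e-04,  1.34895841e-04,  5.69850054e-04,
       -4.59505876e-04, -1.01699093e-04]), 'effort': array([ 5.03458708e-03, -8.82152796e+01, -3.83867848e+01,  2.52820164e-04,
        1.02769144e-02, -6.00990984e-05]), 'eef_pos': array([ 0.26147893, -0.56728172,  0.25567641]), 'orientation': array([-1.3822509 ,  0.88624406, -0.88455769]), 'ft_force': array([ 0.05852499,  0.09701837, -0.90218015]), 'moment': array([-0.0420998 , -0.00029398, -0.021929  ]), 'width': 0.08537123088888311}
scene 428.2161466132115 [[ 0.69   0.326  1.466]
 [-0.089 -0.305 -0.948]]
top 516.1556334213277 [[ 0.259 -0.134  1.958]
 [ 0.181 -0.009 -0.983]]
wrist 283.04473461076935 [[ 0.323 -0.538  0.373]
 [-0.241 -0.133 -0.961]]
```

View pics/scene0.png

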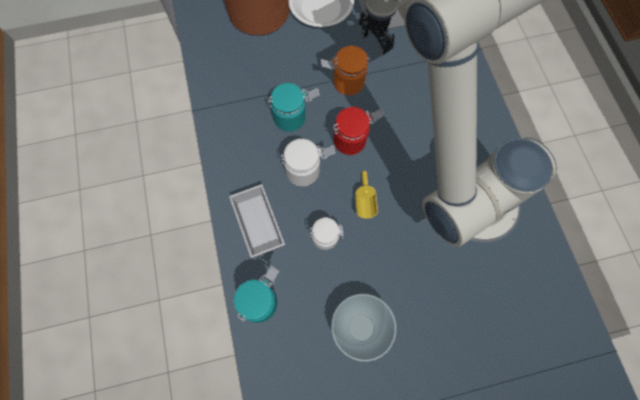

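View pics/top0.png

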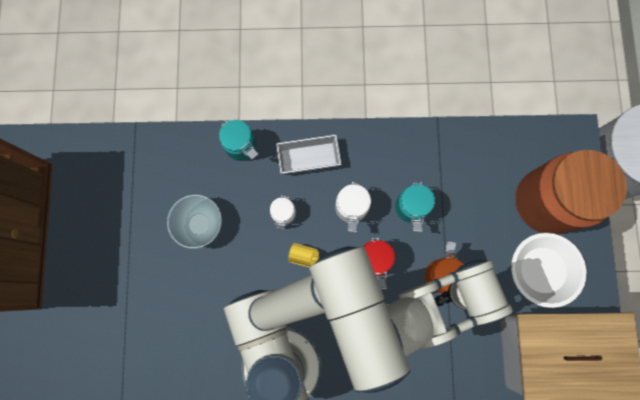

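View pics/wrist0.png

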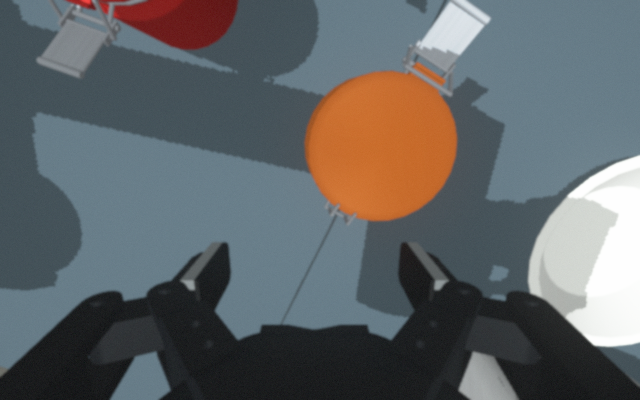

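The pictures show two white jars. One is at scene (302,158) / top (353,203), with its lever sticking out at scene (327,152) / top (353,225). The other is at scene (325,232) / top (282,210), smaller and with no lever out. The look-alikes are turquoise (scene 289,105 and 255,300), red (352,130) and orange (350,70). The white one at (302,158) fits: it is white, the larger of the two, and its clasp is open. I'll confirm that in a crop and measure it.

Run:
```python
from h import *
s=cv2.imread("pics/scene0.png");t=cv2.imread("pics/top0.png")
a=cv2.resize(s[110:210,260:400],None,fx=4,fy=4,interpolation=cv2.INTER_CUBIC)
b=cv2.resize(t[165:265,300:440],None,fx=4,fy=4,interpolation=cv2.INTER_CUBIC)
cv2.imwrite("pics/crop1.png",a);cv2.imwrite("pics/crop2.png",b)
for n,im,(x0,y0,x1,y1) in (("scene",s,(270,130,325,195)),("top",t,(330,178,378,225))):
    c=eyes.calibration(n)
    hsv=cv2.cvtColor(im,cv2.COLOR_BGR2HSV)
    for th in (195,215,230):
        m=((hsv[...,1]<40)&(hsv[...,2]>th)).astype(np.uint8)
        mm=np.zeros_like(m);mm[y0:y1,x0:x1]=m[y0:y1,x0:x1]
        cs,_=cv2.findContours(mm,0,1);k=max(cs,key=cv2.contourArea)
        e=cv2.fitEllipse(k); print(n,th,cv2.contourArea(k),e,cv2.boundingRect(k),onz(c,*e[0],0.156))
    print("px/m", c["fx"])
```

```text
scene 195 722.5 ((301.27294921875, 154.7010498046875), (29.122522354125977, 31.6979923248291), 86.81267547607422) (285, 140, 34, 30) [ 0.58838441 -0.26652061  0.156     ]Traceback (most recent call last):
  File "<stdin>", line 12, in <module>
ValueError: max() iterable argument is empty
```

View pics/crop1.png

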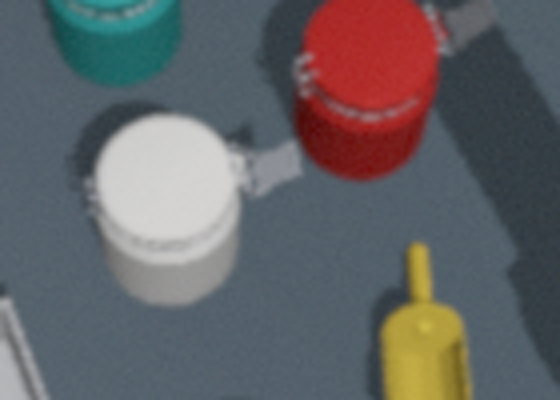

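View pics/crop2.png

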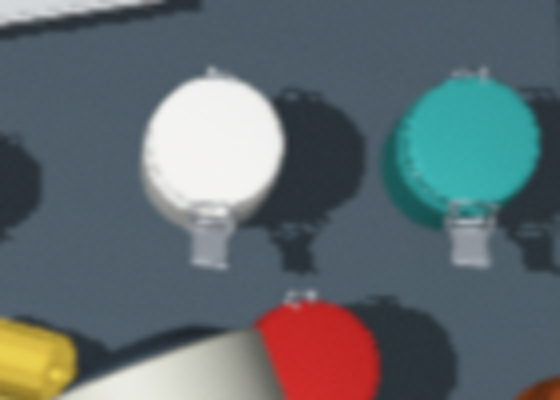

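The crop confirms it: white jar, open lever pointing towards the robot, red jar close on its front-right. Next I triangulate the lid centre, lever tip and the neighbours.

Run:
```python
from h import *
S=eyes.calibration("scene");T=eyes.calibration("top")
f=lambda u,v:(u/4+260-.4,v/4+110-.4)
g=lambda u,v:(u/4+300-.4,v/4+165-.4)
def two(n,a,b):
    x,e=tri([ray(S,*f(*a)),ray(T,*g(*b))]);print(n,np.round(x,4),np.round(e,4));return x
L=two("lid",(168,180),(213,144))
P=two("tip",(296,160),(209,265))
two("redlid",(371,45),(313,365))
for n,c,uv in (("S",S,f(168,180)),("T",T,g(213,144))): print("lid z.156",n,onz(c,*uv,.156))
for n,c,uv in (("S",S,f(296,160)),("T",T,g(209,265))): print("tip z.154",n,onz(c,*uv,.154))
for n,c,uv in (("S",S,f(371,45)),): print("red lid",n,onz(c,*uv,.156))
s=cv2.imread("pics/scene0.png")
v=P-L;print("yaw of clasp dir",np.degrees(np.arctan2(v[1],v[0])),np.hypot(*v[:2]))
print("scoop handle end",onz(S,*f(418,245),.03), "trough",onz(S,*f(430,350),.03))
print("small jar",onz(S,325,228,.1),onz(T,282,209,.1))
from scipy.spatial.transform import Rotation as R
st=r.read_state();print(R.from_rotvec(st["orientation"]).as_matrix().round(3))
W=np.array(eyes.calibration("wrist")["world_to_cam"]);
```

```text
lid [ 0.5869 -0.2674  0.1538] [0.0003 0.0003]
tip [ 0.4784 -0.2604  0.1527] [0.0005 0.0005]
redlid [ 0.3891 -0.3476  0.1581] [0.0006 0.0006]
lid z.156 S [ 0.58723644 -0.26661703  0.156     ]
lid z.156 T [ 0.58622307 -0.26713255  0.156     ]
tip z.154 S [ 0.47826724 -0.25949505  0.154     ]
tip z.154 T [ 0.47869743 -0.26063481  0.154     ]
red lid S [ 0.38816607 -0.34826455  0.156     ]
yaw of clasp dir 176.28958266140324 0.10863209498385858
scoop handle end [ 0.37263003 -0.2064399   0.03      ] trough [ 0.39018758 -0.10726273  0.03      ]
small jar [ 0.56932518 -0.01626096  0.1       ] [ 0.5694682  -0.01194348  0.1       ]
[[ 0.419 -0.     0.908]
 [-0.908  0.001  0.419]
 [-0.001 -1.     0.   ]]
```

```bash
cat >> h.py <<'E'
from scipy.spatial.transform import Rotation as Ro
def goalR(tilt,az):
    t,a=np.radians([tilt,az]);h=np.array([np.cos(a),np.sin(a),0]);z=np.array([0,0,1.])
    y=np.sin(t)*h-np.cos(t)*z; zz=np.cos(t)*h+np.sin(t)*z
    return np.column_stack([np.cross(y,zz),y,zz])
def cur():
    s=r.read_state();return np.array(s["eef_pos"]),Ro.from_rotvec(s["orientation"]).as_matrix(),s
E
python3 - <<'E'
from h import *
p,R,s=cur()
print("shift tool",(R.T@(np.array([.42,-.25,.30])-p)).round(4))
print("rot tool",Ro.from_matrix(R.T@goalR(30,-20)).as_rotvec().round(4))
E
```

```text
shift tool [-0.222  -0.0439  0.2768]
rot tool [ 0.4967  0.7624 -0.2052]
```

Emit:
servo_tool(plan=[[1,-0.028,-0.012,0.035,0,0,0],[1,-0.028,-0.012,0.035,0,0,0],[1,-0.028,-0.005,0.035,0,0,0],[1,-0.028,-0.005,0.035,0,0,0],[1,-0.028,-0.005,0.035,0,0,0],[1,-0.028,-0.005,0.035,0,0,0],[1,-0.028,0,0.035,0,0,0],[1,-0.026,0,0.032,0,0,0]], squeeze=30)

```text
time_s: 1.15
eef_pos: [0.4207, -0.2486, 0.3003]
orientation: [-1.383, 0.885, -0.885]
ft_force: [-0.4, -0.2, 0.1]
width: -0.0
```

Emit:
servo_tool(plan=[[1,0,0,0,0.083,0.127,-0.034],[1,0,0,0,0.083,0.127,-0.034],[1,0,0,0,0.083,0.127,-0.034],[1,0,0,0,0.083,0.127,-0.034],[1,0,0,0,0.083,0.127,-0.034],[1,0,0,0,0.083,0.127,-0.034],[1,0,0,0,0,0,0],[1,0,0,0,0,0,0]])

```text
time_s: 2.15
eef_pos: [0.4205, -0.2503, 0.3005]
orientation: [-0.696, 0.99, -1.715]
ft_force: [-0.1, -0.1, 0.7]
width: -0.0
```

Run:
```python
from h import *
p,R,s=cur();print(p.round(4),s["time_s"],s["width"],s["q"].round(2),s["ft_force"].round(2))
print(R.round(3)); print(Ro.from_matrix(R.T@goalR(30,-20)).as_rotvec().round(4))
c=eyes.calibration("wrist")
cv2.imwrite("pics/wrist1.png",eyes.capture("wrist"))
cv2.imwrite("pics/top1.png",eyes.capture("top"))
for tip in (.025,.038): print("tip px",tip,proj(c,p+R[:,1]*tip))
piv=np.array([.517,-.2625,.128]);print("pivot",proj(c,piv),"tip",proj(c,[.475,-.26,.154]),"lid",proj(c,[.587,-.267,.156]))
```

```text
[ 0.4205 -0.2503  0.3005] 2.15 -1.9599997651554644e-05 [-0.8   0.08  1.97  0.37  0.65  0.87] [-0.14 -0.12  0.75]
[[-0.339  0.47   0.815]
 [-0.941 -0.17  -0.293]
 [ 0.    -0.866  0.5  ]]
[-0.      0.0034 -0.0015]
tip px 0.025 [316.34981136 245.57762192]
tip px 0.038 [316.17805823 236.15899528]
pivot [296.45014223 183.96333995] tip [306.02121677 214.3985523 ] lid [278.17346255 117.92549919]
```

View pics/wrist1.png

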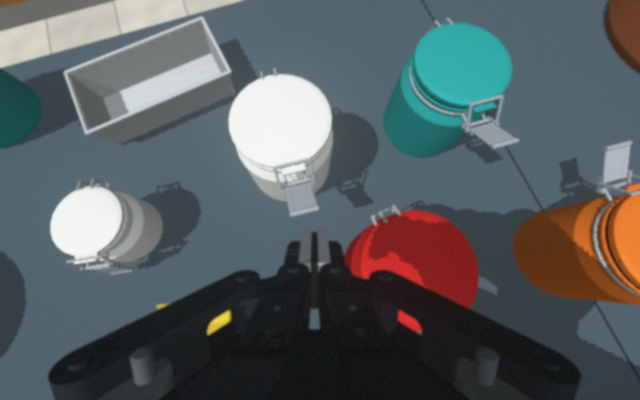

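View pics/top1.png

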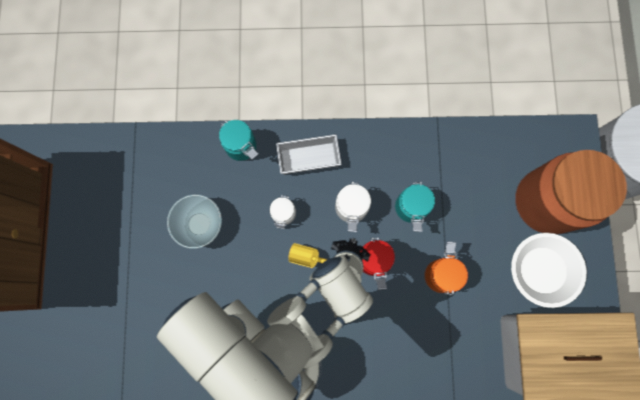

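The wrist view shows the white jar's lever with its tip at (303,212), against (306,214) predicted. The lid is at (281,117), against (278,118). The closed fingertips end near (317,233). Next I pin down the lever tip and where the fingertips really are.

Run:
```python
from h import *
p,R,s=cur();c=eyes.calibration("wrist")
im=cv2.imread("pics/wrist1.png")
cv2.imwrite("pics/crop3.png",cv2.resize(im[150:270,250:390],None,fx=5,fy=5,interpolation=cv2.INTER_CUBIC))
for tip in (.025,.030,.038):
  for z in (-.011,0,.011):
    print(tip,z,((proj(c,p+R@[0,tip,z])+.5-[250,150])*5).round(0), ((proj(c,p+R@[0.01,tip,z])+.5-[250,150])*5).round(0))
```

```text
0.025 -0.011 [334. 570.] [423. 570.]
0.025 0 [334. 480.] [425. 480.]
0.025 0.011 [334. 386.] [427. 386.]
0.03 -0.011 [334. 549.] [420. 549.]
0.03 0 [334. 461.] [422. 461.]
0.03 0.011 [334. 370.] [424. 370.]
0.038 -0.011 [333. 518.] [416. 517.]
0.038 0 [333. 433.] [418. 433.]
0.038 0.011 [334. 346.] [419. 345.]
```

View pics/crop3.png

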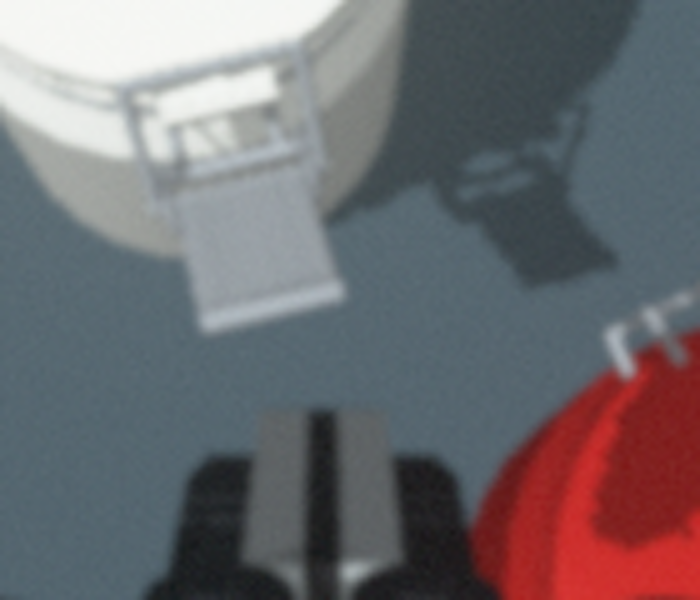

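Run:
```python
from h import *
c=eyes.calibration("wrist")
f=lambda u,v:(u/5+250-.4,v/5+150-.4)
a=onz(c,*f(202,327),.155);b=onz(c,*f(345,292),.155);m=onz(c,*f(273,311),.155)
print(a,b,m,np.linalg.norm(a-b),np.degrees(np.arctan2(*(a-b)[[1,0]])))
im=cv2.imread("pics/wrist1.png");hsv=cv2.cvtColor(im,cv2.COLOR_BGR2HSV)
S=[onz(c,u,v,.156) for u,v in ((229,122),(333,122),(281,74))]
print(np.round(S,4))
```

```text
[ 0.48004055 -0.24476109  0.155     ] [ 0.47702145 -0.27440023  0.155     ] [ 0.47827781 -0.25933588  0.155     ] 0.02979250217162086 84.1838023160724
[[ 0.601  -0.215   0.156 ]
 [ 0.5622 -0.3224  0.156 ]
 [ 0.6399 -0.2879  0.156 ]]
```

```bash
cat >> h.py <<'E'
PIV=np.array([.520,-.263,.128]);U=np.array([-.996,.087,0]);YJ=np.array([.087,.996,0])
def F(phi,rF,gap,R,tip=.025,w=.009,lat=.003):
    f=np.radians(phi);z=np.array([0,0,1.]);d=np.cos(f)*U-np.sin(f)*z;n=np.sin(f)*U+np.cos(f)*z
    return PIV+rF*d+n*(.0013+w*abs(R[:,2]@n)+gap)+lat*YJ - tip*R[:,1]
E
python3 - <<'E'
from h import *
p,R,s=cur();c=eyes.calibration("wrist")
print("red clip",onz(c,385,215,.14), onz(c,375,218,.14),onz(c,400,210,.14))
seq=[(-31,.038,.05),(-31,.038,.01),(-31,.038,-.0),(-15,.038,0),(0,.039,0),(15,.04,0),(30,.041,0),(45,.042,0),(55,.043,0),(65,.044,0),(72,.044,0),(78,.045,0)]
q=p
for a in seq:
    t=F(*a,R); print(a,t.round(4),"d tool",(R.T@(t-q)).round(4)); q=t
E
```

```text
red clip [ 0.44890719 -0.33954834  0.14      ] [ 0.44953678 -0.32828362  0.14      ] [ 0.44845529 -0.35678414  0.14      ]
(-31, 0.038, 0.05) [ 0.5063 -0.2556  0.2198] d tool [-0.0243  0.1111  0.0307]
(-31, 0.038, 0.01) [ 0.4858 -0.2538  0.1855] d tool [ 0.0053  0.0197 -0.0344]
(-31, 0.038, -0.0) [ 0.4807 -0.2533  0.177 ] d tool [ 0.0013  0.0049 -0.0086]
(-15, 0.038, 0) [ 0.4739 -0.2527  0.1668] d tool [ 0.0017  0.0055 -0.0108]
(0, 0.039, 0) [ 0.4696 -0.2524  0.1554] d tool [ 0.0011  0.0078 -0.0093]
(15, 0.04, 0) [ 0.4691 -0.2523  0.1429] d tool [ 0.0001  0.0106 -0.0068]
(30, 0.041, 0) [ 0.4724 -0.2526  0.1304] d tool [-0.0009  0.0124 -0.0034]
(45, 0.042, 0) [ 0.4765 -0.253   0.1224] d tool [-0.0011  0.0089 -0.0006]
(55, 0.043, 0) [ 0.4799 -0.2533  0.1172] d tool [-0.0009  0.0061  0.0003]
(65, 0.044, 0) [ 0.4844 -0.2537  0.1124] d tool [-0.0011  0.0063  0.0013]
(72, 0.044, 0) [ 0.4883 -0.254   0.11  ] d tool [-0.001   0.004   0.0021]
(78, 0.045, 0) [ 0.4916 -0.2543  0.1072] d tool [-0.0009  0.004   0.0015]
```

Emit:
servo_tool(plan=[[1,-0.006,0.034,0.0025,0,0,0],[1,-0.006,0.034,0.0025,0,0,0],[1,-0.006,0.034,0.0025,0,0,0],[1,0,0.012,-0.007,0,0,0],[1,0,0.012,-0.007,0,0,0],[1,0,0,0,0,0,0],[1,0,0,0,0,0,0]])

```text
time_s: 3.12
eef_pos: [0.4809, -0.253, 0.1885]
orientation: [-0.694, 0.99, -1.717]
ft_force: [0.6, 0.9, 0.3]
width: 0.0003
```

Run:
```python
from h import *
p,R,s=cur();print(p.round(4),s["time_s"],s["ft_force"].round(2))
im=eyes.capture("wrist");cv2.imwrite("pics/crop4.png",cv2.resize(im[90:290,200:440],None,fx=3,fy=3,interpolation=cv2.INTER_CUBIC))
im=eyes.capture("scene");cv2.imwrite("pics/crop5.png",cv2.resize(im[90:230,260:440],None,fx=4,fy=4,interpolation=cv2.INTER_CUBIC))
```

```text
[ 0.4809 -0.253   0.1885] 3.125 [0.57 0.93 0.35]
```

View pics/crop4.png

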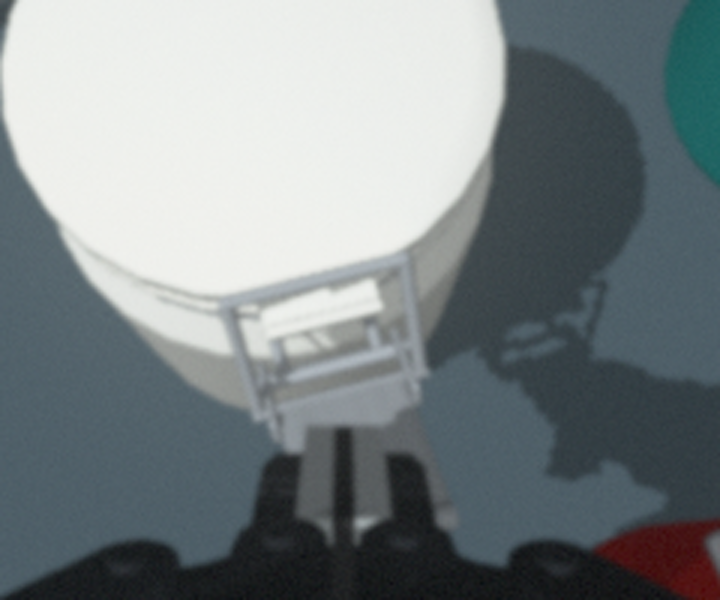

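View pics/crop5.png

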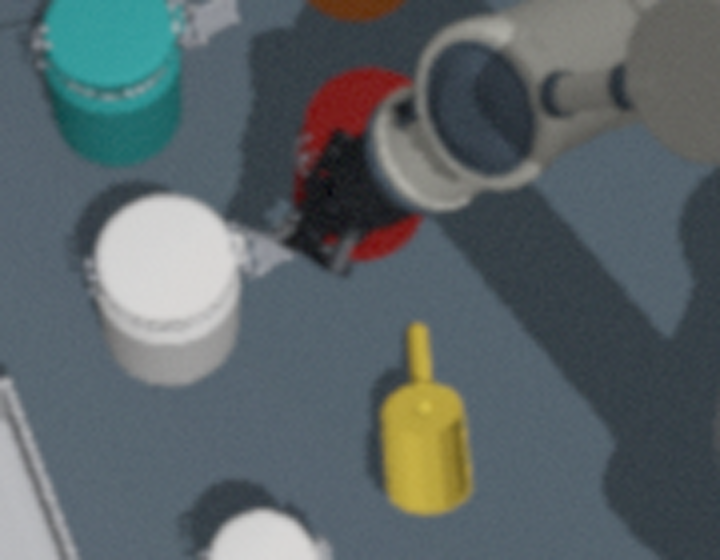

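The closed fingertips sit above the plate at crop (343,430), inside its width, and clear of the red jar. Moving down to contact.

Emit:
servo_tool(plan=[[1,0,0.0045,-0.0025,0,0,0],[1,0,0.0045,-0.0025,0,0,0],[1,0,0.0017,-0.001,0,0,0],[1,0,0,0,0,0,0]])

```text
time_s: 3.72
eef_pos: [0.4806, -0.2528, 0.1755]
orientation: [-0.693, 0.991, -1.717]
ft_force: [0.6, -0.7, 0.4]
width: -0.0001
```

Emit:
servo_tool(plan=[[1,0.0008,0.003,-0.0055,0,0,0],[1,0.0008,0.003,-0.0055,0,0,0],[1,0,0,0,0,0,0]])

```text
time_s: 4.1
eef_pos: [0.4739, -0.2521, 0.165]
orientation: [-0.693, 0.991, -1.718]
ft_force: [-0.1, 0.0, 2.9]
width: 0.0003
```

Run:
```python
from h import *
im=eyes.capture("wrist");cv2.imwrite("pics/crop6.png",cv2.resize(im[90:290,200:440],None,fx=3,fy=3,interpolation=cv2.INTER_CUBIC))
p,R,s=cur()
q=p
for a in [(0,.039,0),(15,.04,0),(30,.041,0),(45,.042,0),(55,.043,0),(65,.044,0),(72,.044,0),(78,.045,0)]:
    t=F(*a,R); print(a,t.round(4),"d tool",(R.T@(t-q)).round(4)); q=t
```

```text
(0, 0.039, 0) [ 0.4696 -0.2524  0.1554] d tool [ 0.0017  0.0063 -0.0084]
(15, 0.04, 0) [ 0.469  -0.2523  0.1429] d tool [ 0.0002  0.0106 -0.0068]
(30, 0.041, 0) [ 0.4724 -0.2526  0.1304] d tool [-0.0009  0.0124 -0.0034]
(45, 0.042, 0) [ 0.4765 -0.253   0.1224] d tool [-0.0011  0.0089 -0.0006]
(55, 0.043, 0) [ 0.4799 -0.2533  0.1172] d tool [-0.0009  0.0061  0.0003]
(65, 0.044, 0) [ 0.4844 -0.2536  0.1124] d tool [-0.0011  0.0063  0.0013]
(72, 0.044, 0) [ 0.4883 -0.254   0.11  ] d tool [-0.001   0.004   0.0021]
(78, 0.045, 0) [ 0.4916 -0.2543  0.1072] d tool [-0.0009  0.004   0.0015]
```

View pics/crop6.png

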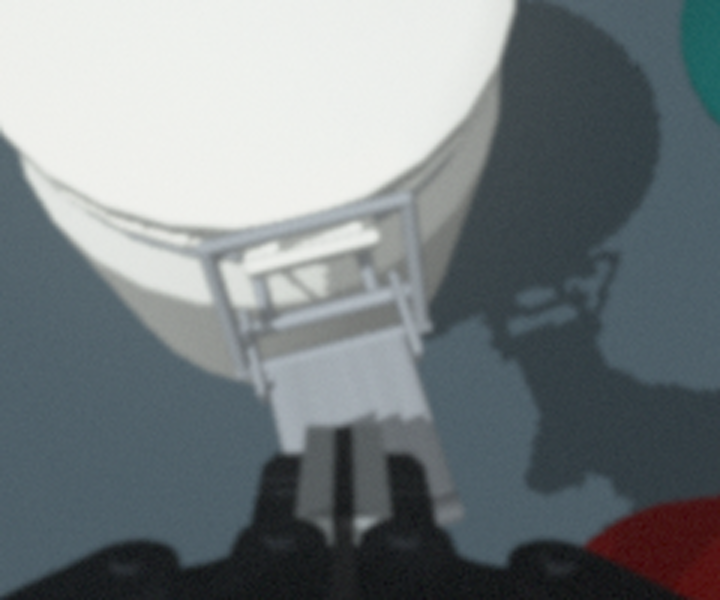

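The fingertips are on the plate, the lever is turning down, and the force is 3 N. Continuing along the arc.

Emit:
servo_tool(plan=[[1,0.0008,0.0032,-0.0042,0,0,0],[1,0.0008,0.0032,-0.0042,0,0,0],[1,0,0.0053,-0.0034,0,0,0],[1,0,0.0053,-0.0034,0,0,0],[1,0,0,0,0,0,0]])

```text
time_s: 4.78
eef_pos: [0.4695, -0.2522, 0.1429]
orientation: [-0.693, 0.99, -1.718]
ft_force: [2.2, -2.2, 3.5]
width: 0.0001
```

Emit:
servo_tool(plan=[[1,-0.0004,0.0062,-0.0017,0,0,0],[1,-0.0004,0.0062,-0.0017,0,0,0],[1,-0.0005,0.0045,-0.0003,0,0,0],[1,-0.0005,0.0045,-0.0003,0,0,0],[1,0,0,0,0,0,0]])

```text
time_s: 5.4
eef_pos: [0.4766, -0.2526, 0.1223]
orientation: [-0.693, 0.991, -1.717]
ft_force: [0.1, -0.2, 3.0]
width: 0.0001
```

Run:
```python
from h import *
p,R,s=cur();print(p.round(4),s["ft_force"].round(2))
im=eyes.capture("wrist");cv2.imwrite("pics/crop7.png",cv2.resize(im[90:290,200:440],None,fx=3,fy=3,interpolation=cv2.INTER_CUBIC))
im=eyes.capture("scene");cv2.imwrite("pics/crop8.png",cv2.resize(im[90:230,260:440],None,fx=4,fy=4,interpolation=cv2.INTER_CUBIC))
q=p
for a in [(55,.043,0),(65,.044,0),(72,.044,0),(78,.045,0)]:
    t=F(*a,R); print(a,t.round(4),"d tool",(R.T@(t-q)).round(4)); q=t
```

```text
[ 0.4766 -0.2526  0.1223] [ 0.11 -0.2   2.96]
(55, 0.043, 0) [ 0.4799 -0.2533  0.1172] d tool [-0.0005  0.0061  0.0003]
(65, 0.044, 0) [ 0.4843 -0.2537  0.1124] d tool [-0.0011  0.0063  0.0013]
(72, 0.044, 0) [ 0.4882 -0.254   0.11  ] d tool [-0.001   0.004   0.0021]
(78, 0.045, 0) [ 0.4916 -0.2543  0.1072] d tool [-0.0009  0.004   0.0015]
```

View pics/crop7.png

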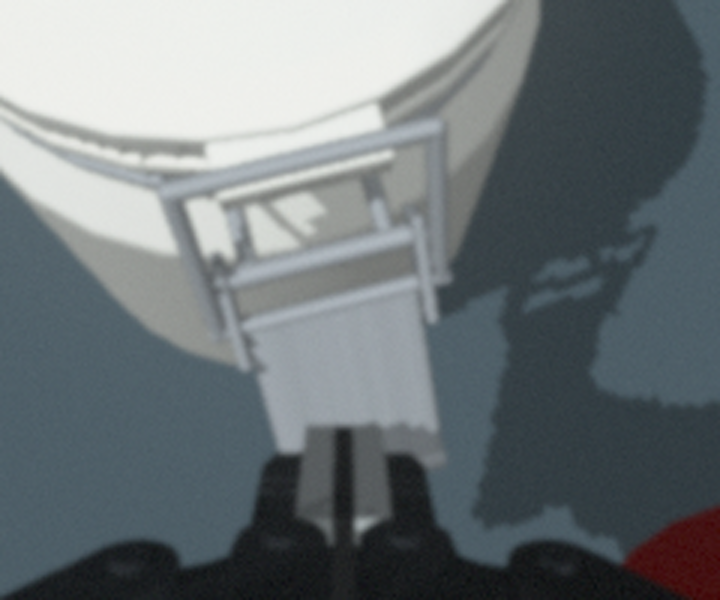

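View pics/crop8.png

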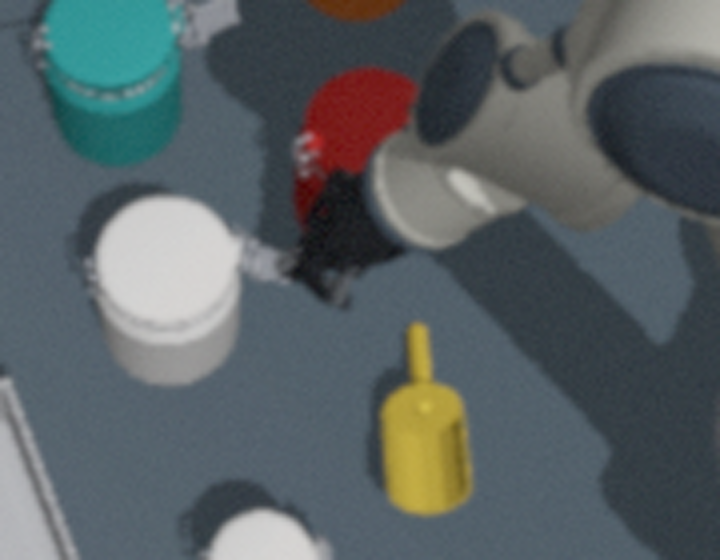

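Run:
```python
from h import *
c=eyes.calibration("wrist");p,R,s=cur()
f=lambda u,v:(u/3+200-.4,v/3+90-.4)
for n,uv,lat in (("tip right",(443,460),-.015),("left edge near finger",(280,452),.015),("pivot-ish right end of upper rod",(410,232),-.015),("pin left",(228,275),.015)):
    o,d=ray(c,*f(*uv)); k=(lat-(o-PIV)@YJ)/(d@YJ); x=o+k*d-PIV
    print(n,"out,z mm",(x@U*1e3).round(1),(x[2]*1e3).round(1),"r",np.hypot(x@U,x[2])*1e3,"deg below",np.degrees(np.arctan2(-x[2],x@U)))
o,d=ray(c,*f(443,460))
for z in (0.09,.1,.11,.12): 
    x=onz(c,*f(443,460),z)-PIV; print(z,x@U*1e3,x@YJ*1e3)
t=p+R[:,1]*.025-PIV;print("finger tip out,z",t@U*1e3,t[2]*1e3,t@YJ*1e3)
```

```text
tip right out,z mm 34.4 -38.1 r 51.359578991952155 deg below 47.90871386941644
left edge near finger out,z mm 26.0 -26.7 r 37.31809505109216 deg below 45.79086411296063
pivot-ish right end of upper rod out,z mm 0.6 1.0 r 1.1450233975943989 deg below -60.5101825473936
pin left out,z mm 0.0 1.0 r 0.9770187265256529 deg below -87.22997098016
0.09 34.43418875748815 -14.984616724530438
0.1 35.068557531063675 -13.620888831634819
0.11 35.702926304639135 -12.257160938739194
0.12 36.33729507821466 -10.893433045843572
finger tip out,z 32.09769185772272 -27.185461309080104 3.3205617338254605
```

The geometry agrees: the pin is within 1 mm of where I put it, the lever tip measures r = 51 mm (50 given), and the lever is 48° below level. Now through dead centre, which is about 68° below level.

Emit:
servo_tool(plan=[[1,-0.0005,0.006,0.0003,0,0,0],[1,-0.0005,0.003,0.0007,0,0,0],[1,-0.0005,0.003,0.0007,0,0,0],[1,0,0,0,0,0,0]])

```text
time_s: 6.0
eef_pos: [0.4841, -0.2538, 0.1125]
orientation: [-0.693, 0.991, -1.717]
ft_force: [-0.5, 0.2, -0.6]
width: 0.0002
```

Emit:
servo_tool(plan=[[1,-0.001,0.002,0.003,0,0,0],[1,-0.001,0.002,0.003,0,0,0],[1,0,0,0,0,0,0]])

```text
time_s: 6.38
eef_pos: [0.4919, -0.2545, 0.1123]
orientation: [-0.693, 0.99, -1.718]
ft_force: [0.0, 1.4, 0.1]
width: -0.0001
```

Run:
```python
from h import *
p,R,s=cur();print(p.round(4),s["ft_force"].round(2),s["time_s"])
im=eyes.capture("wrist");cv2.imwrite("pics/crop9.png",cv2.resize(im[90:290,200:440],None,fx=3,fy=3,interpolation=cv2.INTER_CUBIC))
```

```text
[ 0.4919 -0.2545  0.1123] [0.05 1.4  0.05] 6.375
```

View pics/crop9.png

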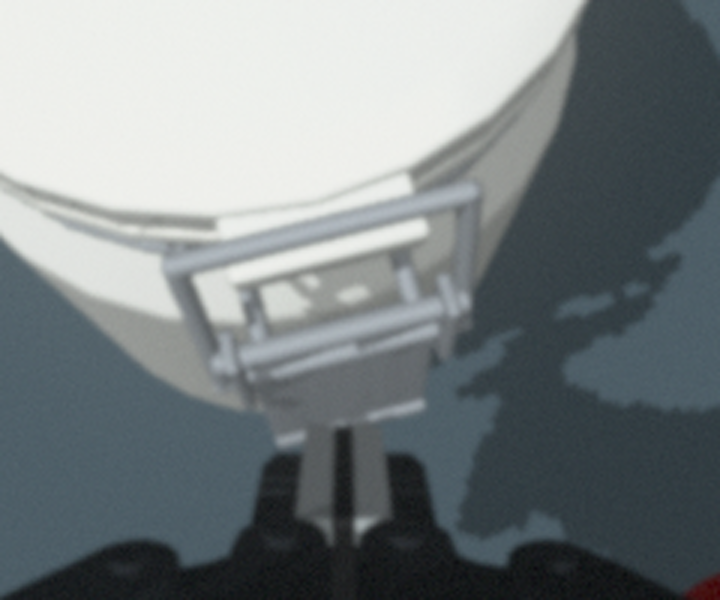

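Run:
```python
from h import *
c=eyes.calibration("wrist");p,R,s=cur()
f=lambda u,v:(u/3+200-.4,v/3+90-.4)
for n,uv,lat in (("tip right",(424,405),-.015),("tip left",(280,440),.015),("pin left",(243,357),.015),("pin right",(436,310),-.015)):
    o,d=ray(c,*f(*uv)); k=(lat-(o-PIV)@YJ)/(d@YJ); x=o+k*d-PIV
    print(n,"out,z mm",(x@U*1e3).round(1),(x[2]*1e3).round(1),"r",np.hypot(x@U,x[2])*1e3,"deg below",np.degrees(np.arctan2(-x[2],x@U)))
t=p+R[:,1]*.025-PIV;print("finger tip out,z",t@U*1e3,t[2]*1e3,t@YJ*1e3)
print("px of shut tip",[(np.array(proj(c,PIV+.006*U+[0,0,-.049]+l*YJ))-[200-.4,90-.4])*3 for l in (-.015,.015)])
print("px of 68deg tip",[(np.array(proj(c,PIV+.019*U+[0,0,-.0463]+l*YJ))-[200-.4,90-.4])*3 for l in (-.015,.015)])
```

```text
tip right out,z mm 7.7 -49.0 r 49.62836612329575 deg below 81.10455044356158
tip left out,z mm 5.5 -60.2 r 60.43805923703658 deg below 84.7783788134707
pin left out,z mm -0.3 -3.8 r 3.8468386881284236 deg below 93.89493528949801
pin right out,z mm -0.1 -5.0 r 5.007974773525094 deg below 90.84759316424201
finger tip out,z 16.824479731832643 -37.396843345836054 2.840469865097498
px of shut tip [array([421.63232776, 396.9795391 ]), array([276.51231478, 435.64571261])]
px of 68deg tip [array([441.68639942, 458.67336146]), array([291.65948388, 499.43884883])]
```

The lever tip is at (424,405)/(280,440). That matches the computed shut position (422,397)/(277,436), not dead centre (442,459), so it has snapped. Withdrawing the way I came.

Emit:
servo_tool(plan=[[1,0,-0.004,-0.006,0,0,0],[1,0,-0.01,-0.003,0,0,0],[1,0,-0.025,0,0,0,0],[1,0,-0.035,0,0,0,0],[1,0,-0.04,0,0,0,0],[1,0,-0.04,0,0,0,0],[1,0,-0.03,0,0,0,0],[1,0,0,0,0,0,0],[1,0,0,0,0,0,0]])

```text
time_s: 7.55
eef_pos: [0.3991, -0.2208, 0.2643]
orientation: [-0.692, 0.99, -1.717]
ft_force: [1.5, 0.1, 0.2]
width: -0.0001
```

Run:
```python
from h import *
p,R,s=cur();print(p.round(4),s["ft_force"].round(2),s["time_s"])
im=eyes.capture("wrist");cv2.imwrite("pics/wrist9.png",im);sc=eyes.capture("scene");cv2.imwrite("pics/scene9.png",sc)
a=cv2.imread("pics/scene0.png");S=eyes.calibration("scene")
c=eyes.calibration("wrist")
print("shut tip px",proj(c,PIV+.006*U+[0,0,-.049]),"open tip px",proj(c,PIV+.043*U+[0,0,.026]),"lid",proj(c,[.588,-.268,.156]))
for n,(x0,y0,x1,y1) in (("large",(284,138,322,172)),("small",(308,215,344,250)),("tin",(228,182,288,258)),("bowl",(330,294,398,362)),("scoop",(352,168,382,220))):
    t=a[y0:y1,x0:x1];w=sc[y0-8:y1+8,x0-8:x1+8];m=cv2.matchTemplate(w,t,cv2.TM_CCOEFF_NORMED);_,v,_,l=cv2.minMaxLoc(m);print(n,"px shift",l[0]-8,l[1]-8,round(v,3))
```

```text
[ 0.3991 -0.2208  0.2643] [1.53 0.1  0.22] 7.55
shut tip px [315.54616992 165.33158665] open tip px [326.23316283 172.32874361] lid [295.68730017  70.77385548]
large px shift 0 0 0.991
small px shift 0 0 1.0
tin px shift 0 0 0.999
bowl px shift 0 0 0.997
scoop px shift 0 0 0.998
```

View pics/wrist9.png

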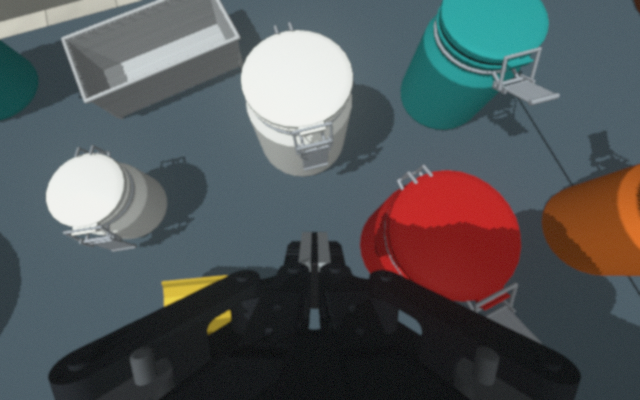

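View pics/scene9.png

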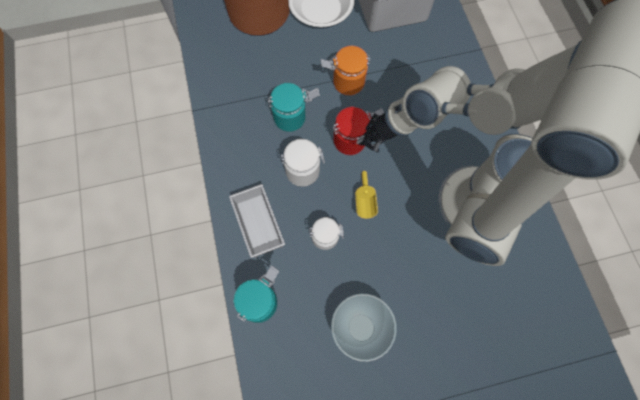

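The wrist view shows the lever hanging flat against the jar's front at (315,160); the shut tip was computed at (316,165). The lid is at about (297,78), where it was. The scene view shows no lever sticking out, and nothing has shifted by a whole pixel (about 3 mm). The hand is clear of everything.

Run:
```python
from h import *
print(r.hand_in())
```

```text
the job is handed in; nothing more can be done
None
```

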